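Put the stacked microscope parts away in their trays

ROBOT

A 6-joint arm with a two-finger parallel gripper is mounted at the origin on the work surface. World frame = base frame: x ahead of the robot, y to its left, z up, the work surface at z = 0. Lengths are in m, angles in rad, forces in N, time in s.
With the tool pointing down it reaches from about 0.35 to 0.85 m from the base axis. Payload 8.1 kg.
Tool frame: the origin (TCP) lies on the front face of the gripper's body, between the roots of the fingers; the fingertips stand 73 mm ahead of it and the grasp point (between the pads) lies 54 mm ahead of it (env.pinch_z is the distance from the TCP to the grasp point, in m); x points along the fingers, z is the direction in which the jaws open and shut, and the axes are right-handed (so a half turn about x gives the same grasp; the last joint's range is limited). The gripper opens to 85 mm and grips with 20 to 120 N. Pads are 22 mm wide; open, the fingers measure 114 mm over their backs; the gripper's body (76 mm by 85 mm) begins 54 mm behind the grasp point. The pads swing forward as they close: fully open they stand 13 mm farther back than shut.
Start: joints at [-1.187, 0.13, 1.488, -0, 1.523, -0.085], TCP at [0.271, -0.535, 0.304] pointing down, gripper open.
Joint ranges: [-2.96, 2.96], [-0.89, 2.26], [0.02, 2.5], [-1.34, 4.48], [0, 2.73], [-2.66, 2.66]. Speed limits (rad/s): [2.39, 2.39, 2.79, 3.14, 3.14, 3.14].

INTERFACE

Orientations are given as a unit quaternion [w, x, y, z].
In Python, from workcell import env gives the robot as it stands.
- The arm moves only by the tool servo_tool, never from a script. Its argument "series" is a list of rows, each a list of 3 entries, a list of its own where there are three numbers: the turn, a rotation vector about the tool's x, y, z in degrees, then the shift along the tool's x, y, z in mm, then the closure, from 0 (fully open) to 1 (shut). A call has 1 to 12 rows; each row shifts and turns the commanded pose from where the row before left it, along the tool's axes as they then stand; what a row does not reach is not made up. A row lasts 1/8 s, in which the tool goes at most 62.5 mm and 10.7 degrees, less where a joint would pass 70% of its speed; a pose out of reach is approached as far as the arm can. A call with a gripper value outside its range is refused whole. The fingers move at their own pace and stop on an object; the grip force is fixed at half the most. Time passes only in rows, so rows that do not move let the fingers close. It gives the time, the measured TCP pose, the force and the opening at its end, in the units of the state.
- env.observe(): the state, without advancing time (a new reading comes with each control period).
- env.snapshot(name): name is "scene" or "top" or "wrist"; returns (picture, depth): 480x640x3 uint8, blue, green, red; 480x640 float32, m along the optical axis (not along the pixel's ray), 0 where there is no reading.
- env.camera_params(name): a dict with "mtx" (3x3 intrinsics, pixels), "k1" (the pictures are not rectified: a ray, as slopes to the right and down, at radius r is drawn at 1 + k1 r^2 times it, then the intrinsics apply), "rvec" (rotation vector, rad) and "tvec" (3), from world to camera coordinates, as OpenCV has them; the wrist camera has in their place "mount" (4x4, takes a point from camera to tool coordinates, whose origin is the TCP and whose axes are the tool frame's). Camera axes: x right, y down, z forward; pixel columns grow to the right and rows downward; lengths in m; the calibration is good to about 2 mm. A picture is of the moment at which its call begins: read the wrist's pose just before it. camera_params takes no time and is no camera call.
- env.finish_job(): hands the job in, once; it reports no verdict.
The state is a dict: "time": time; "joint_positions": joint angles; "joint_vel": joint speeds; "joint_efforts": joint torques, N m; "tool_pos": TCP position; "tcp_rot": TCP orientation; "force": force on the tool from outside, world axes, zero at the start; "moment": the same for the moment, N m; "opening": finger opening in m.
Only numpy, scipy, OpenCV 4.12 (cv2) and the standard library are available. Lean on these libraries where they do the work, as an engineer would, in place of code of your own. Each camera call takes 0.05 s, during which the arm holds its last target. There are 200 camera calls.

TASK

The microscope parts have been left piled in one stack on the optical table. Take the stack apart from the top down, one part at a time, and set each upright and flat on the floor of its own tray: the objective in the small round tray, the filter cube in the square tray, the lens mount in the large round tray and the oblong block in the oblong tray. Set them down gently without dropping or toppling any, let go of them all, and do not shove or knock over the small bottle and the post foot standing nearby.

Things in the scene. Friction and masses are not known exactly. Their poses are not given: they have to be found in the camera images.
- objective: Objective lens, top of the stack: upright bright steel barrel, diameter 26 mm up to 34 mm high, then a cone to a 12 mm tip; 47 mm high in all, about 100 g. Origin at the centre of its underside, z up along its axis. It starts on the filter cube.
- filter_cube: Filter cube, second from the top: bare aluminium cube with a round window in one side, 32 mm edges, about 80 g. Origin at the centre of its underside, z up, x and y square to its side faces. It starts on the lens mount.
- lens_mount: Lens mount, third from the top: black upright knurled disc, diameter 46 mm, 26 mm high, about 120 g. Origin at the centre of its underside, z up along its axis. It starts on the oblong block.
- insert_block: Oblong aluminium block (carrier of a stage insert) at the bottom of the stack, standing on the table: 90 mm long along its x, 54 mm wide along its y, 24 mm high, about 280 g. Origin at the centre of its underside, z up.
- tray_small_round: Fixed shallow tray of grey plastic, round, pocket 42 mm in diameter, 50 mm outside. Floor 4 mm thick, rim 8 mm above the table (so 4 mm above the floor), walls 4 mm thick. Origin at the centre of its underside on the table, z up. Place of the objective, which rests with its underside 4 mm above this origin.
- tray_square: Fixed shallow tray of grey plastic, square, pocket 48 x 48 mm, 56 mm outside. Floor 4 mm thick, rim 8 mm above the table (so 4 mm above the floor), walls 4 mm thick. Origin at the centre of its underside on the table, z up, x and y along its walls. Place of the filter cube, which rests with its underside 4 mm above this origin.
- tray_large_round: Fixed shallow tray of grey plastic, round, pocket 62 mm in diameter, 70 mm outside. Floor 4 mm thick, rim 8 mm above the table (so 4 mm above the floor), walls 4 mm thick. Origin at the centre of its underside on the table, z up. Place of the lens mount, which rests with its underside 4 mm above this origin.
- tray_oblong: Fixed shallow tray of grey plastic, oblong, pocket 106 mm along its x by 70 mm along its y, 114 x 78 mm outside. Floor 4 mm thick, rim 8 mm above the table (so 4 mm above the floor), walls 4 mm thick. Origin at the centre of its underside on the table, z up. Place of the oblong block, which rests with its underside 4 mm above this origin.
- fluid_bottle: Bystander, leave alone: loose amber lens-fluid bottle with a white cap, diameter 34 mm, 62 mm high. Origin at the centre of its underside, z up.
- post_foot: Bystander, leave alone: loose dark round foot, diameter 40 mm, 8 mm high, with a bright 16 mm post on it, 50 mm high in all. Origin at the centre of its underside, z up.
Mind the look-alikes: they are no part of the job. What is shaped like the lens_mount but pink or yellow is not meant.

How it is judged:
On the way, in this order (a step that is already met when the one before it is completed fails the run):
1. the objective lens stands flat in its tray (horizontal distance between objective and tray_small_round below 0.013 m and z of objective in the frame of tray_small_round between 0.002 and 0.0055 m and angle between objective's own z axis and vertical below 0.05 rad and linear speed of objective below 0.02 m/s), for 0.2 s.
2. the filter cube stands flat in its tray (horizontal distance between filter_cube and tray_square below 0.013 m and z of filter_cube in the frame of tray_square between 0.002 and 0.0055 m and angle between filter_cube's own z axis and vertical below 0.05 rad and linear speed of filter_cube below 0.02 m/s), for 0.2 s.
3. the lens mount stands flat in its tray (horizontal distance between lens_mount and tray_large_round below 0.013 m and z of lens_mount in the frame of tray_large_round between 0.002 and 0.0055 m and angle between lens_mount's own z axis and vertical below 0.05 rad and linear speed of lens_mount below 0.02 m/s), for 0.2 s.
4. the oblong block stands flat in its tray (horizontal distance between insert_block and tray_oblong below 0.013 m and z of insert_block in the frame of tray_oblong between 0.002 and 0.0055 m and angle between insert_block's own z axis and vertical below 0.05 rad and linear speed of insert_block below 0.02 m/s), for 0.2 s.
At the end, for the whole second after the job is handed in: Each part rests, released, in its own tray: centre within 13 mm of the tray's, underside 2 to 5.5 mm above the tray's origin (on the 4 mm floor, not on the rim), upright within 0.05 rad, slower than 0.02 m/s. Order: objective, cube, mount, block (all of step 1 and all of step 2 and all of step 3 and all of step 4 and contact force between each of objective, filter_cube, lens_mount, insert_block and the fingers below 0.1 N); the robot touches nothing.
It fails at once if a stack part is toppled (tilted by more than 0.6 rad) (angle between any of objective, filter_cube, lens_mount, insert_block's own z axis and vertical above 0.6 rad).
It fails at once if a stack part is dropped (falls free, touching nothing, faster than 0.5 m/s) ((linear speed of objective above 0.5 m/s and contact force between objective and anything else below 0.01 N) or (linear speed of filter_cube above 0.5 m/s and contact force between filter_cube and anything else below 0.01 N) or (linear speed of lens_mount above 0.5 m/s and contact force between lens_mount and anything else below 0.01 N) or (linear speed of insert_block above 0.5 m/s and contact force between insert_block and anything else below 0.01 N)).
It fails at once if the bottle is shoved by more than 30 mm or knocked over (distance of fluid_bottle from where it was at the start of the episode above 0.03 m or angle between fluid_bottle's own z axis and vertical above 0.6 rad).
It fails at once if the post foot is shoved by more than 30 mm or knocked over (distance of post_foot from where it was at the start of the episode above 0.03 m or angle between post_foot's own z axis and vertical above 0.6 rad).
It also fails if it takes over 115 s, if anything falls off the work surface, if the arm or the gripper's body presses on something with over 40 N, if the wrist force passes 120 N, or if a joint passes its speed limit or range.

## Working session

There is one attempt and no reset: what is moved stays moved. The work goes in short steps, Python scripts to look and compute and a tool call to move; the robot and the scene stay as the last step left them, time stands still between calls to the robot, and variables do not carry over. Pictures are saved under pics/ and viewed, about 12 in all and at most 16, crops included, and the job is handed in when it is done.

Besides the shell and the picture viewer there is one more tool, called after "Call:" in YAML: its name, and indented under it one key for each argument. servo_tool: Moves the arm, as the interface text tells. Its arguments: {"type":"object","properties":{"series":{"type":"array","items":{"type":"array"}}},"required":["series"]}

```bash
mkdir -p pics; ls
python3 - <<'E'
from workcell import env
import cv2,numpy as np
print(env.observe())
for n in("scene","top"):
    p,d=env.snapshot(n); cv2.imwrite(f"pics/{n}0.png",p); np.save(f"pics/{n}0.npy",d); print(n,env.camera_params(n))
print(env.camera_params("wrist"),env.pinch_z)
E
```

```text
pics
{'time': 0.0, 'joint_positions': array([-1.18740301e+00,  1.31157229e-01,  1.48927786e+00, -3.34257749e-05,
        1.52298254e+00, -8.54012766e-02]), 'joint_vel': array([-0.00141016, -0.00136254,  0.00166929,  0.00061779, -0.00079698,
       -0.00136868]), 'joint_efforts': array([ 1.74594454e-03, -5.69387591e+01, -5.00550342e+01,  1.85681802e-04,
        1.48278050e-02, -4.76329819e-05]), 'tool_pos': array([ 0.27094306, -0.53488048,  0.30284743]), 'tcp_rot': array([ 0.60192977,  0.37057217,  0.60298164, -0.36982423]), 'force': array([-0.43800971,  0.2213947 , -0.95525789]), 'moment': array([-0.00875117,  0.0789744 ,  0.03020129]), 'opening': 0.08567356357757011}
scene {'mtx': array([[509.33859101,   0.        , 323.08731185],
       [  0.        , 509.33859101, 236.99967602],
       [  0.        ,   0.        ,   1.        ]]), 'k1': -0.031032338689713175, 'rvec': array([ 0.86336438,  2.35936319, -1.28696594]), 'tvec': array([ 0.36253971, -0.13700146,  1.42198975])}
top {'mtx': array([[440.18948751,   0.        , 318.60130394],
       [  0.        , 440.18948751, 238.10363616],
       [  0.        ,   0.        ,   1.        ]]), 'k1': 0.0006708325806628814, 'rvec': array([ 2.16466323, -2.15867991,  0.0728381 ]), 'tvec': array([0.03340034, 0.48418578, 0.90118038])}
{'mtx': array([[425.61964668,   0.        , 324.36953538],
       [  0.        , 425.61964668, 239.36866672],
       [  0.        ,   0.        ,   1.        ]]), 'k1': -0.0792731928062723, 'mount': array([[-7.67386637e-04, -3.06034850e-01,  9.52020001e-01,
        -7.17046398e-02],
       [-1.75776590e-04, -9.52020225e-01, -3.06035063e-01,
         7.89351285e-02],
       [ 9.99999690e-01, -4.02190047e-04,  6.76773837e-04,
        -7.43087152e-04],
       [ 0.00000000e+00,  0.00000000e+00,  0.00000000e+00,
         1.00000000e+00]])} 0.0539
```

View pics/top0.png

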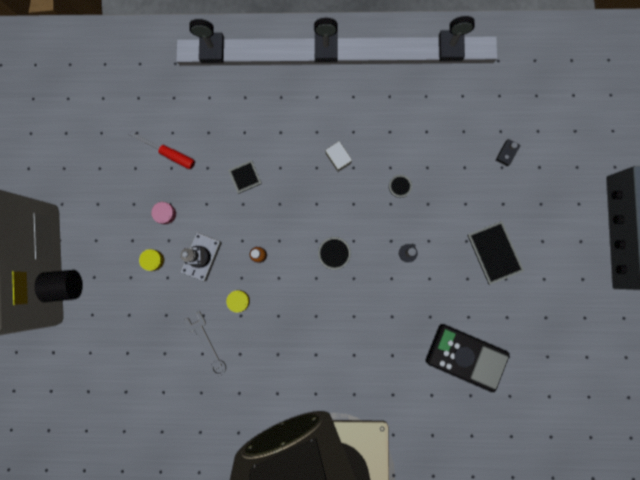

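View pics/scene0.png

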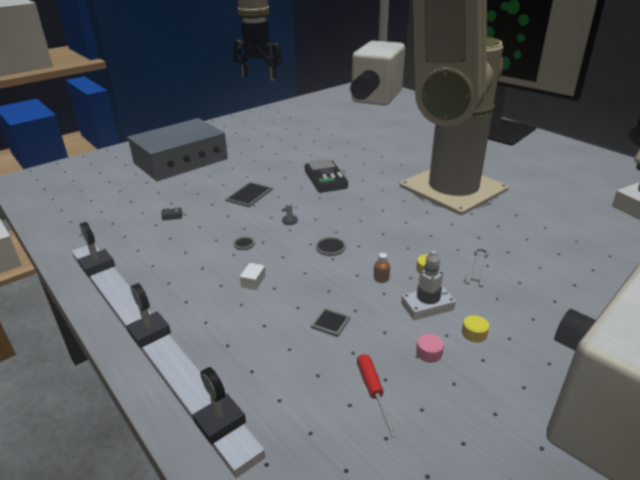

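```bash
cat > h.py <<'E'
import cv2,numpy as np
from scipy.spatial.transform import Rotation as R
def Rq(q): return R.from_quat([q[1],q[2],q[3],q[0]]).as_matrix()
def pose(env,name,obs=None):
    c=env.camera_params(name)
    if name=="wrist":
        T=np.eye(4);T[:3,:3]=Rq(obs["tcp_rot"]);T[:3,3]=obs["tool_pos"];T=T@c["mount"]
    else:
        r=cv2.Rodrigues(c["rvec"])[0];T=np.eye(4);T[:3,:3]=r.T;T[:3,3]=-r.T@c["tvec"]
    return c,T
def cast(c,T,uv,z):
    uv=np.atleast_2d(np.float64(uv));K=c["mtx"]
    d=(uv-K[[0,1],[2,2]])/K[[0,1],[0,1]]; x=d.copy()
    for _ in range(10): x=d/(1+c["k1"]*(x**2).sum(1,keepdims=True))
    r=np.c_[x,np.ones(len(x))]@T[:3,:3].T; o=T[:3,3]
    return o+r*((z-o[2])/r[:,2])[:,None]
def proj(c,T,P):
    p=(np.atleast_2d(P)-T[:3,3])@T[:3,:3]; x=p[:,:2]/p[:,2:]
    x=x*(1+c["k1"]*(x**2).sum(1,keepdims=True)); return x*c["mtx"][[0,1],[0,1]]+c["mtx"][[0,1],[2,2]]
E
python3 - <<'E'
from workcell import env
from h import *
c,T=pose(env,"top"); p=cv2.imread("pics/top0.png"); d=np.load("pics/top0.npy")
print("cam",T[:3,3])
m=(p.max(2)<45).astype(np.uint8)
for n,(u,v) in dict(square=(245,177),small=(400,186),large=(334,253),oblong=(494,253)).items():
    w=np.zeros_like(m);w[v-45:v+45,u-45:u+45]=m[v-45:v+45,u-45:u+45]
    k,l=cv2.connectedComponents(w); b=(l==l[v,u]).astype(np.uint8)
    cn=max(cv2.findContours(b,0,1)[0],key=len)
    P=cast(c,T,cn[:,0],.004)*1000; r=cv2.minAreaRect(np.float32(P[:,:2]));q=cv2.moments(cn)
    print(n,np.round(r,1) if 0 else r,"centroid",cast(c,T,(q['m10']/q['m00'],q['m01']/q['m00']),.004))
for n,(u,v,z) in dict(bottle=(258,254,.062),post=(411,252,.05)).items(): print(n,cast(c,T,(u,v),z))
# height map round stack
g=cv2.resize(p[215:295,150:280],(780,480),interpolation=cv2.INTER_CUBIC);cv2.imwrite("pics/c1.png",g)
H=[]
for v in range(226,290,3):
    row=[]
    for u in range(170,225,3):
        z=d[v,u]; P=cast(c,T,(u,v),0)[0]; zc=T[:3,:3].T[2]@(P-T[:3,3]); row.append(int(1000*(T[2,3])*(1-z/zc)))
    print(v,row)
E
```

```text
cam [0.39847281 0.01110217 0.94274794]
square ((621.4425048828125, 197.84786987304688), (43.67742156982422, 44.16758728027344), 23.56612205505371) centroid [[0.62146193 0.19783768 0.004     ]]
small ((599.0267333984375, -139.89048767089844), (34.364097595214844, 35.11536407470703), 89.34495544433594) centroid [[ 0.59996835 -0.13990011  0.004     ]]
large ((454.0533752441406, 2.247455596923828), (55.552913665771484, 55.48851776123047), 0.09727515280246735) centroid [[0.45428759 0.00243183 0.004     ]]
oblong ((456.7558288574219, -339.0115661621094), (102.37593078613281, 66.64407348632812), 21.78234100341797) centroid [[ 0.45633901 -0.33920791  0.004     ]]
bottle [[0.44816474 0.15548145 0.062     ]]
post [[ 0.45366509 -0.15284046  0.05      ]]
226 [1, 2, 0, 2, 3, 3, 2, 1, -2, 2, -1, 2, 0, -2, 0, 0, 0, 1, -1]
229 [0, 0, 3, 0, 0, 0, -2, -1, 0, -1, -1, 0, 0, -1, -2, -3, 1, 0, -1]
232 [0, 1, -1, -1, 0, 0, 0, 0, 1, 0, 2, 0, 1, 0, 0, 0, 1, 0, 1]
235 [0, 0, 0, 3, 3, 2, -1, 0, -1, 22, 24, 22, 3, 0, 3, 0, -3, 3, 1]
238 [2, 3, 0, 0, 0, 0, 2, -1, 22, 27, 24, 22, 24, 25, 1, 1, 0, -2, 1]
241 [0, 2
[... 531 characters left out ...]
2 [0, 1, 0, -1, -1, 82, 83, 97, 80, 82, 80, 61, 49, 27, 18, -1, 2, 0, 0]
265 [1, 0, -1, 0, 2, 21, 22, 49, 52, 53, 51, 48, 35, 23, 5, -2, -1, 0, 1]
268 [-2, -2, 0, -2, 24, 26, 24, 24, 23, 24, 22, 25, 23, 23, 1, 0, 0, 2, 0]
271 [2, 0, -2, 2, 24, 27, 26, 22, 26, 23, 25, 24, 24, 11, 0, 1, -1, 1, 2]
274 [0, -3, 0, 1, 0, 24, 21, 21, 21, 24, 22, 22, 20, 2, 0, -2, 4, -1, 4]
277 [1, 0, -1, 2, -1, 2, 2, 0, 23, 22, 22, 24, 16, 0, 3, 0, 0, 0, 2]
280 [3, -1, 1, 0, 1, -1, 0, -1, -1, 0, 2, 22, 4, 0, 1, 1, 3, -2, 2]
283 [0, 0, 0, 0, 2, 0, 1, 0, 0, -1, 0, 0, 0, 1, -1, -1, 0, 0, 2]
286 [1, 0, 0, -2, 0, 0, 1, 0, -2, 0, 0, 0, 0, -1, 0, 1, 0, 0, 2]
289 [0, 0, 0, 0, 0, -3, -2, -1, 2, 0, 1, 0, 2, 0, 1, 0, 1, 0, 0]
```

View pics/c1.png

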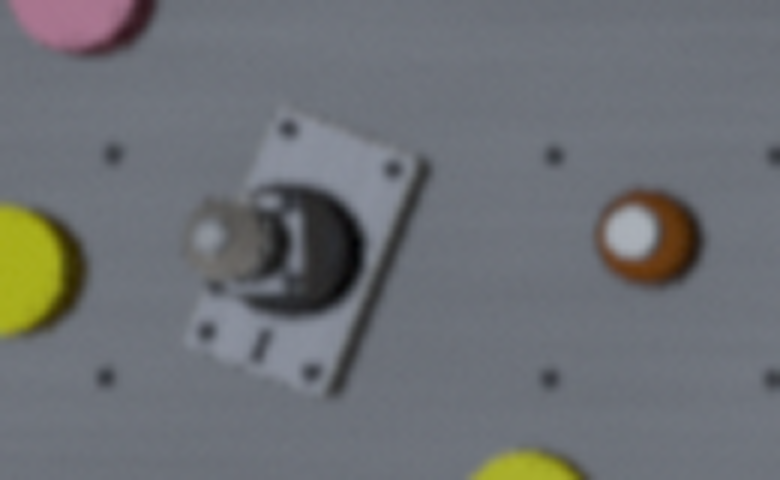

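```bash
cat >> h.py <<'E'
def yaw(q): a=Rq(q)[:,2]; return np.degrees(np.arctan2(a[1],a[0]))
def plan(env,tgt,jaw=None):
    """print turn about tool x (deg), then shift in tool axes after the turn (mm), residual tilt"""
    o=env.observe(); M=Rq(o["tcp_rot"]); a=0
    if jaw is not None: a=-((jaw-yaw(o["tcp_rot"])+90)%180-90)   # tool x is down
    M2=M@R.from_rotvec([a,0,0],degrees=True).as_matrix()
    print("turn",round(a,2),"shift",np.round(M2.T@(np.array(tgt)-o["tool_pos"])*1000,1),"yaw",round(yaw(o["tcp_rot"]),2),
      "tilt vec",np.round(np.degrees(M.T@np.cross(M[:,0],[0,0,-1])),2),"j6",o["joint_positions"][5].round(2),"t",o["time"],"tcp",o["tool_pos"].round(4),"open",round(o["opening"],4),"F",o["force"].round(1))
E
python3 - <<'E'
from workcell import env
from h import *
c,T=pose(env,"top")
f=lambda x,y:(150+(x+.5)/6-.5,215+(y+.5)/6-.5)
print("tip",cast(c,T,f(208,237),.129)); print("mount",cast(c,T,f(296,250),.05))
B=cast(c,T,[f(282,107),f(424,158),f(333,397),f(187,343)],.024);print("block",B.mean(0),B,np.linalg.norm(B-np.roll(B,-1,0),axis=1))
e=B[0]-B[3];e2=B[1]-B[2];print("block long yaw",[np.degrees(np.arctan2(x[1],x[0])) for x in(e,e2)])
for n,z in(("square",0),):pass
p=cv2.imread("pics/top0.png");m=(p.max(2)<45).astype(np.uint8)
for n,(u,v) in dict(square=(245,177),oblong=(494,253)).items():
    k,l=cv2.connectedComponents(m);b=(l==l[v,u]).astype(np.uint8);cn=max(cv2.findContours(b,0,1)[0],key=len)
    P=cast(c,T,cn[:,0],.004)*1000;X=cv2.boxPoints(cv2.minAreaRect(np.float32(P[:,:2])));E=np.roll(X,-1,0)-X
    print(n,[(np.linalg.norm(x).round(1),np.degrees(np.arctan2(x[1],x[0])).round(1)) for x in E])
print(Rq(env.observe()["tcp_rot"]).round(3)); plan(env,[.45,.28,.30],90)
E
```

```text
tip [[0.44388452 0.28258088 0.129     ]]
mount [[0.44393671 0.27857809 0.05      ]]
block [0.44500376 0.28263235 0.024     ] [[0.49565738 0.29281607 0.024     ]
 [0.4777082  0.24203412 0.024     ]
 [0.39402935 0.27187148 0.024     ]
 [0.41262009 0.32380774 0.024     ]] [0.05386075 0.08883928 0.0551633  0.08863224]
block long yaw [np.float64(-20.466875511661723), np.float64(-19.624710040097124)]
square [(np.float32(44.2), np.float32(-66.4)), (np.float32(43.7), np.float32(23.6)), (np.float32(44.2), np.float32(113.6)), (np.float32(43.7), np.float32(-156.4))]
oblong [(np.float32(66.6), np.float32(-68.2)), (np.float32(102.4), np.float32(21.8)), (np.float32(66.6), np.float32(111.8)), (np.float32(102.4), np.float32(-158.2))]
[[-0.001  0.892  0.452]
 [ 0.002  0.452 -0.892]
 [-1.     0.    -0.002]]
turn 26.86 shift [   4.1  179.  -814.9] yaw -63.14 tilt vec [-0.   -0.09 -0.01] j6 -0.09 t 0.1 tcp [ 0.271  -0.5349  0.3029] open 0.0857 F [-0.  -0.2  0.2]
```

Call:
servo_tool:
  series:
    - [[0,0,0],[0,45,-24],0]
    - [[0,0,0],[0,45,-24],0]
    - [[0,0,0],[0,45,-24],0]
    - [[0,0,0],[0,45,-24],0]
    - [[0,0,0],[0,45,-24],0]
    - [[0,0,0],[0,45,-24],0]
    - [[0,0,0],[0,45,-24],0]
    - [[0,0,0],[0,42,-27],0]

```text
time: 1.1
tool_pos: [0.5021, -0.1984, 0.3035]
tcp_rot: [0.602, 0.37, 0.603, -0.37]
force: [-0.3, -1.0, 0.1]
opening: 0.0852
```

Call:
servo_tool:
  series:
    - [[0,0,0],[0,17,-45],0]
    - [[0,0,0],[0,17,-45],0]
    - [[0,0,0],[0,17,-45],0]
    - [[0,0,0],[0,17,-45],0]
    - [[0,0,0],[0,17,-45],0]
    - [[0,0,0],[0,17,-45],0]
    - [[0,0,0],[0,17,-45],0]
    - [[0,0,0],[0,17,-45],0]
    - [[0,0,0],[0,16,-46],0]
    - [[0,0,0],[0,16,-48],0]

```text
time: 2.35
tool_pos: [0.4457, 0.2823, 0.3035]
tcp_rot: [0.602, 0.37, 0.602, -0.37]
force: [0.1, -0.5, -0.1]
opening: 0.0857
```

Call:
servo_tool:
  series:
    - [[-10.5,0,0],[0,0,0],0]
    - [[-10.5,0,0],[0,0,0],0]
    - [[-10.5,0,0],[0,0,0],0]
    - [[-10.5,0,0],[0,0,0],0]
    - [[-10.5,0,0],[0,0,0],0]
    - [[-10.5,0,0],[0,0,0],0]
    - [[-10.5,0,0],[0,0,0],0]
    - [[-10.5,0,0],[0,0,0],0]
    - [[-10.5,0,0],[0,0,0],0]
    - [[-10.5,0,0],[0,0,0],0]
    - [[-10.5,0,0],[0,0,0],0]
    - [[-10.5,0,0],[0,0,0],0]

```text
time: 3.85
tool_pos: [0.446, 0.2808, 0.3034]
tcp_rot: [0.602, -0.371, 0.603, 0.371]
force: [0.1, 0.7, -0.2]
opening: 0.0851
```

Call:
servo_tool:
  series:
    - [[-7,0,0],[0,0,0],0]
    - [[0,0,0],[0,0,0],0]

```text
time: 4.1
tool_pos: [0.446, 0.2808, 0.3034]
tcp_rot: [0.58, -0.405, 0.58, 0.405]
force: [0.6, -0.1, -0.3]
opening: 0.0853
```

Run:
```python
from workcell import env
from h import *
plan(env,[.444,.281,.30],70)
o=env.observe();p,d=env.snapshot("wrist");cv2.imwrite("pics/w1.png",p);np.save("pics/w1.npy",d)
import pickle;pickle.dump(o,open("pics/w1.pkl","wb"))
```

```text
turn -0.19 shift [ 3.4  2.  -0.6] yaw 69.81 tilt vec [ 0.   -0.03 -0.03] j6 -0.75 t 4.1 tcp [0.446  0.2808 0.3034] open 0.0853 F [ 0.6 -0.1 -0.3]
```

View pics/w1.png

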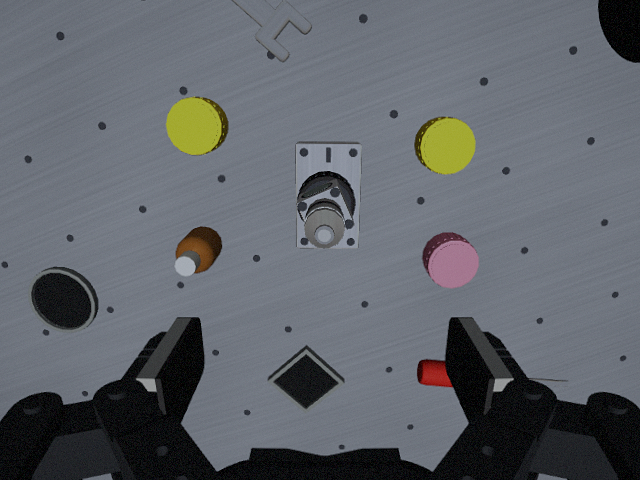

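Run:
```python
from h import *
import pickle
from workcell import env
o=pickle.load(open("pics/w1.pkl","rb"));c,T=pose(env,"wrist",o)
print("tip",cast(c,T,(324,236),.129)); B=cast(c,T,[(296,142),(361,143),(358,248),(297,247)],.024);print(B.mean(0),np.linalg.norm(B-np.roll(B,-1,0),axis=1))
P=proj(c,T,[[.444,.2825,.129],[.444,.2825,.116]]);print(P)
p=cv2.imread("pics/w1.png");cv2.imwrite("pics/c2.png",cv2.resize(p[130:260,270:390],None,fx=4.5,fy=4.5,interpolation=cv2.INTER_CUBIC))
```

```text
tip [[0.44472398 0.28176629 0.129     ]]
[0.44441807 0.28530821 0.024     ] [0.05273631 0.09010059 0.05325307 0.08996946]
[[324.72390248 234.53069174]
 [324.71893228 228.45914768]]
```

View pics/c2.png

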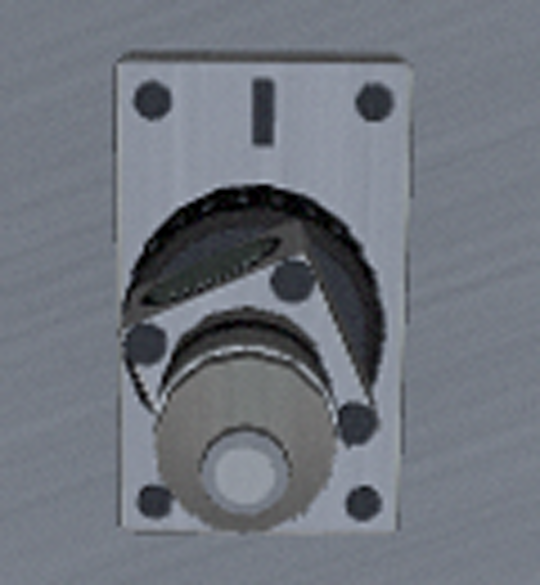

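Call:
servo_tool:
  series:
    - [[0,0,0],[30,2,0.5],0]
    - [[0,0,0],[35,0,0],0]
    - [[0,0,0],[35,0,0],0]
    - [[0,0,0],[30,0,0],0]
    - [[0,0,0],[15,0,0],0]
    - [[0,0,0],[0,0,0],0.3]
    - [[0,0,0],[0,0,0],0.6]
    - [[0,0,0],[0,0,0],1]
    - [[0,0,0],[0,0,0],1]
    - [[0,0,0],[0,0,0],1]
    - [[0,0,0],[0,0,0],1]
    - [[0,0,0],[0,0,0],1]

```text
time: 5.65
tool_pos: [0.4454, 0.2823, 0.1603]
tcp_rot: [0.581, -0.405, 0.579, 0.405]
force: [-0.4, -2.0, 6.8]
opening: 0.0241
```

Call:
servo_tool:
  series:
    - [[0,0,0],[-5,0,0],1]
    - [[0,0,0],[-15,0,0],1]
    - [[0,0,0],[-25,0,0],1]
    - [[0,0,0],[-30,0,0],1]
    - [[0,0,0],[-35,0,0],1]
    - [[0,0,0],[-30,0,0],1]
    - [[0,0,0],[0,0,0],1]

```text
time: 6.52
tool_pos: [0.4458, 0.2828, 0.303]
tcp_rot: [0.582, -0.405, 0.577, 0.405]
force: [0.8, -0.4, -1.4]
opening: 0.0239
```

Run:
```python
from workcell import env
from h import *
import pickle
plan(env,[.60,-.14,.30],None)
o=env.observe();p,d=env.snapshot("wrist");cv2.imwrite("pics/w2.png",p);pickle.dump(o,open("pics/w2.pkl","wb"))
```

```text
turn 0 shift [   2.6 -290.3 -343.9] yaw 69.87 tilt vec [-0.    0.28  0.25] j6 -0.75 t 6.525 tcp [0.4458 0.2828 0.303 ] open 0.0239 F [ 0.8 -0.4 -1.4]
```

View pics/w2.png

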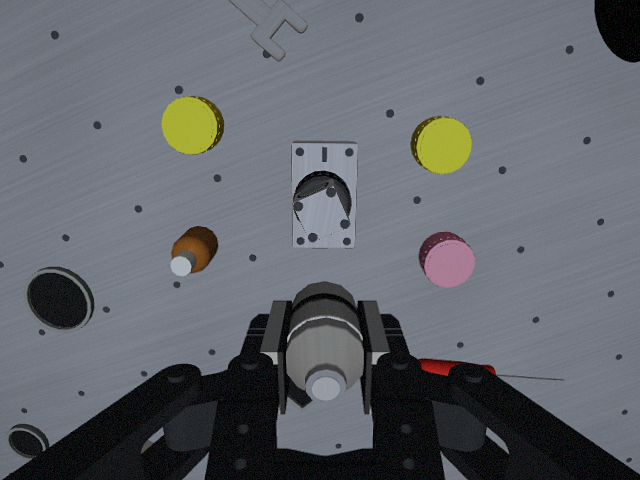

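Call:
servo_tool:
  series:
    - [[0,0,0],[0,-15,-18],1]
    - [[0,0,0],[0,-29,-34],1]
    - [[0,0,0],[0,-29,-34],1]
    - [[0,0,0],[0,-29,-34],1]
    - [[0,0,0],[0,-29,-34],1]
    - [[0,0,0],[0,-29,-34],1]
    - [[0,0,0],[0,-29,-34],1]
    - [[0,0,0],[0,-29,-34],1]
    - [[0,0,0],[0,-29,-34],1]
    - [[0,0,0],[0,-29,-34],1]
    - [[0,0,0],[0,-14,-20],1]
    - [[0,0,0],[0,0,0],1]

```text
time: 8.07
tool_pos: [0.5979, -0.142, 0.2974]
tcp_rot: [0.58, -0.404, 0.581, 0.405]
force: [0.2, 1.1, -1.5]
opening: 0.0241
```

Run:
```python
from workcell import env
from h import *
import pickle
o=env.observe();p,d=env.snapshot("wrist");cv2.imwrite("pics/w3.png",p)
c,T=pose(env,"wrist",o); print("tray expected px",proj(c,T,[[.599,-.14,.004]]))
plan(env,[.599,-.14,.0825],None)
# cube in w2
o=pickle.load(open("pics/w2.pkl","rb"));c,T=pose(env,"wrist",o);p=cv2.imread("pics/w2.png")
cv2.imwrite("pics/c3.png",np.hstack([cv2.resize(p[135:255,280:370],(390,520),interpolation=2),cv2.resize(cv2.imread("pics/w3.png"),(400,520))[:, :]]))
```

```text
tray expected px [[326.07857708 197.88674929]]
turn 0 shift [215.2  -1.3   1. ] yaw 69.8 tilt vec [-0.    0.02 -0.13] j6 -1.53 t 8.125 tcp [ 0.5979 -0.1408  0.2977] open 0.0239 F [-0.8  0.4 -1.1]
```

View pics/c3.png

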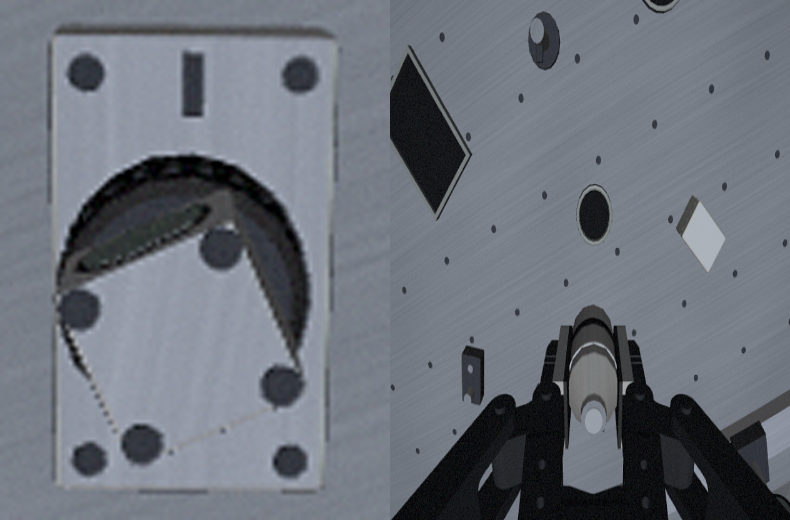

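Call:
servo_tool:
  series:
    - [[0,0,0],[25,-1,1],1]
    - [[0,0,0],[45,0,0],1]
    - [[0,0,0],[45,0,0],1]
    - [[0,0,0],[40,0,0],1]
    - [[0,0,0],[25,0,0],1]
    - [[0,0,0],[15,0,0],1]
    - [[0,0,0],[10,0,0],1]
    - [[0,0,0],[5,0,0],1]
    - [[0,0,0],[0,0,0],1]

```text
time: 9.25
tool_pos: [0.5999, -0.1402, 0.0894]
tcp_rot: [0.58, -0.405, 0.58, 0.405]
force: [-0.3, 0.4, -0.7]
opening: 0.0242
```

Run:
```python
from workcell import env
from h import *
import pickle
plan(env,[.599,-.14,.0825],None)
o=pickle.load(open("pics/w2.pkl","rb"));c,T=pose(env,"wrist",o)
f=lambda x,y:(280+(x+.5)/4.333-.5,135+(y+.5)/4.333-.5)
P=cast(c,T,[f(220,250),f(80,310),f(142,445),f(280,385)],.082)
E=np.roll(P,-1,0)-P;print(P.mean(0),[(np.linalg.norm(e).round(4),(np.degrees(np.arctan2(e[1],e[0]))%90).round(1)) for e in E])
```

```text
turn 0 shift [ 6.9  0.9 -0.2] yaw 69.86 tilt vec [-0.    0.    0.04] j6 -1.53 t 9.25 tcp [ 0.5999 -0.1402  0.0894] open 0.0242 F [-0.3  0.4 -0.7]
[0.44426581 0.28293118 0.082     ] [(np.float64(0.0248), np.float64(3.4)), (np.float64(0.0251), np.float64(3.0)), (np.float64(0.0251), np.float64(4.3)), (np.float64(0.0248), np.float64(3.7))]
```

Call:
servo_tool:
  series:
    - [[0,0,0],[2,0,0],1]
    - [[0,0,0],[2,0,0],1]
    - [[0,0,0],[1,0,0],1]
    - [[0,0,0],[1,0,0],1]
    - [[0,0,0],[0,0,0],1]

```text
time: 9.88
tool_pos: [0.5996, -0.1402, 0.0828]
tcp_rot: [0.58, -0.405, 0.58, 0.405]
force: [0.2, -0.1, -1.1]
opening: 0.0242
```

Call:
servo_tool:
  series:
    - [[0,0,0],[1,0,0],1]
    - [[0,0,0],[0,0,0],1]

```text
time: 10.12
tool_pos: [0.5998, -0.1402, 0.0824]
tcp_rot: [0.58, -0.405, 0.58, 0.405]
force: [-2.4, 0.7, 4.2]
opening: 0.0235
```

Call:
servo_tool:
  series:
    - [[0,0,0],[0,0,0],0.7]
    - [[0,0,0],[0,0,0],0.6]
    - [[0,0,0],[0,0,0],0.4]
    - [[0,0,0],[0,0,0],0.4]
    - [[0,0,0],[-10,0,0],0.4]
    - [[0,0,0],[-35,0,0],0.3]
    - [[0,0,0],[-45,0,0],0]
    - [[0,0,0],[-45,0,0],0]
    - [[0,0,0],[-45,0,0],0]
    - [[0,0,0],[-30,0,0],0]
    - [[0,0,0],[0,0,0],0]

```text
time: 11.5
tool_pos: [0.6011, -0.1406, 0.2967]
tcp_rot: [0.581, -0.407, 0.578, 0.403]
force: [-0.2, -0.1, 0.1]
opening: 0.0851
```

Run:
```python
from workcell import env
from h import *
o=env.observe();p,d=env.snapshot("wrist");cv2.imwrite("pics/w4.png",p[100:350,150:500])
c,T=pose(env,"wrist",o); print("expected px base/tip",proj(c,T,[[.599,-.14,.004],[.599,-.14,.051]])-[150,100])
plan(env,[.4443,.2829,.29],93.5)
```

```text
expected px base/tip [[173.18532717  91.98996154]
 [173.04538648 104.82993769]]
turn -23.64 shift [  3.  129.9 432. ] yaw 69.86 tilt vec [-0.    0.01  0.21] j6 -1.53 t 11.55 tcp [ 0.6003 -0.1403  0.294 ] open 0.0855 F [ 0.   0.6 -0.3]
```

View pics/w4.png

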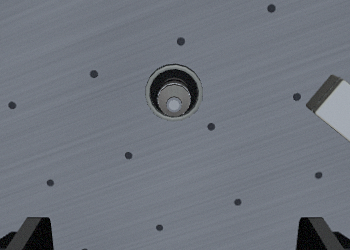

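Call:
servo_tool:
  series:
    - [[-8,0,0],[0,0,0],0]
    - [[-8,0,0],[0,0,0],0]
    - [[-7.6,0,0],[0,6,20],0]
    - [[0,0,0],[0,14,46],0]
    - [[0,0,0],[0,14,46],0]
    - [[0,0,0],[0,14,46],0]
    - [[0,0,0],[0,14,46],0]
    - [[0,0,0],[0,14,46],0]
    - [[0,0,0],[0,14,46],0]
    - [[0,0,0],[0,14,46],0]
    - [[0,0,0],[0,14,46],0]
    - [[0,0,0],[0,12,44],0]

```text
time: 13.05
tool_pos: [0.4449, 0.2851, 0.2901]
tcp_rot: [0.484, -0.515, 0.486, 0.515]
force: [0.4, 0.6, -0.2]
opening: 0.0855
```

Call:
servo_tool:
  series:
    - [[0,0,0],[0,0,0],0]

```text
time: 13.18
tool_pos: [0.4445, 0.2862, 0.2901]
tcp_rot: [0.483, -0.515, 0.484, 0.516]
force: [0.1, 0.1, -0.2]
opening: 0.0853
```

Run:
```python
from workcell import env
from h import *
plan(env,[.4443,.2829,.129],93.5)
```

```text
turn 0.19 shift [ 1.611e+02 -1.000e-01 -3.200e+00] yaw 93.69 tilt vec [ 0.   -0.02 -0.17] j6 -1.16 t 13.175 tcp [0.4445 0.2862 0.2901] open 0.0853 F [ 0.1  0.1 -0.2]
```

Call:
servo_tool:
  series:
    - [[0,0,0],[30,0,-3],0]
    - [[0,0,0],[45,0,0],0]
    - [[0,0,0],[45,0,0],0]
    - [[0,0,0],[26,0,0],0]
    - [[0,0,0],[15,0,0],0]
    - [[0,0,0],[0,0,0],0.3]
    - [[0,0,0],[0,0,0],0.5]
    - [[0,0,0],[0,0,0],0.7]
    - [[0,0,0],[0,0,0],1]
    - [[0,0,0],[0,0,0],1]
    - [[0,0,0],[0,0,0],1]

```text
time: 14.55
tool_pos: [0.4478, 0.2816, 0.1327]
tcp_rot: [-0.486, 0.515, -0.484, -0.514]
force: [-0.1, 0.1, 7.1]
opening: 0.0308
```

Call:
servo_tool:
  series:
    - [[0,0,0],[-5,0,0],1]
    - [[0,0,0],[-15,0,0],1]
    - [[0,0,0],[-25,0,0],1]
    - [[0,0,0],[-35,0,0],1]
    - [[0,0,0],[-35,0,0],1]
    - [[0,0,0],[-35,0,0],1]
    - [[0,0,0],[0,0,0],1]

```text
time: 15.42
tool_pos: [0.4481, 0.2818, 0.2857]
tcp_rot: [-0.487, 0.516, -0.482, -0.514]
force: [-0.1, -0.1, -1.9]
opening: 0.031
```

Run:
```python
from workcell import env
from h import *
import pickle
plan(env,[.6214,.1978,.28],113.6)
o=env.observe();p,d=env.snapshot("wrist");cv2.imwrite("pics/w5.png",p);pickle.dump(o,open("pics/w5.pkl","wb"))
```

```text
turn -20.14 shift [   6.6 -125.1 -146.3] yaw 93.46 tilt vec [-0.    0.17  0.38] j6 -1.17 t 15.425 tcp [0.4481 0.2818 0.2857] open 0.031 F [-0.1 -0.1 -1.9]
```

View pics/w5.png

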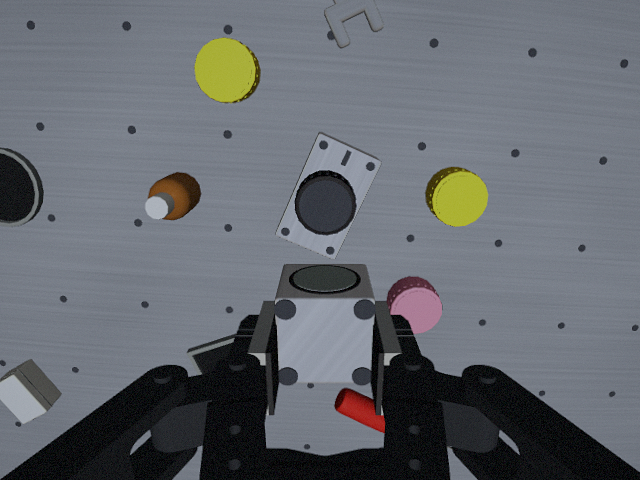

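Run:
```python
from workcell import env
from h import *
import pickle
o=pickle.load(open("pics/w5.pkl","rb"));c,T=pose(env,"wrist",o)
for dz in(.044,.048,.052):
    P=cast(c,T,[(286,309),(364,309),(363,376),(287,376)],o["tool_pos"][2]-dz);print(dz,np.linalg.norm(P-np.roll(P,-1,0),axis=1).round(4),"in tool",((P.mean(0)-o["tool_pos"])@Rq(o["tcp_rot"])).round(4))
p=cv2.imread("pics/w5.png");m=np.zeros((480,640),np.uint8);m[160:240,285:365]=(p.max(2)<80)[160:240,285:365]
m=cv2.morphologyEx(m,cv2.MORPH_OPEN,np.ones((5,5)))
cn=max(cv2.findContours(m,0,1)[0],key=cv2.contourArea);e=cv2.fitEllipse(cn);print(e)
P=cast(c,T,cn[:,0],.050)[:,:2]*1000;print("mount",cv2.minEnclosingCircle(np.float32(P)),cast(c,T,e[0],.05))
print("block holes",[cast(c,T,q,.024)[0].round(4) for q in[(323,145),(370,166),(285,231),(330,251)]])
```

```text
0.044 [0.0236 0.0242 0.0245 0.0242] in tool [0.044 0.007 0.001]
0.048 [0.0244 0.025  0.0253 0.025 ] in tool [0.048  0.0045 0.001 ]
0.052 [0.0252 0.0259 0.0262 0.0259] in tool [0.052 0.002 0.001]
((324.896728515625, 202.50253295898438), (60.178855895996094, 63.594261169433594), 177.724365234375)
mount ((442.1747131347656, 282.9549865722656), 24.33011817932129) [[0.44177647 0.2831613  0.05      ]]
block holes [array([0.4026, 0.2794, 0.024 ]), array([0.4166, 0.3171, 0.024 ]), array([0.4737, 0.2525, 0.024 ]), array([0.4889, 0.2904, 0.024 ])]
```

Call:
servo_tool:
  series:
    - [[-10,0,0],[0,0,0],1]
    - [[-10.1,0,0],[0,0,0],1]
    - [[0,0,0],[0,-15,-17],1]
    - [[0,0,0],[0,-27,-31],1]
    - [[0,0,0],[0,-30,-35],1]
    - [[0,0,0],[0,-30,-34],1]
    - [[0,0,0],[0,-27,-29],1]
    - [[0,0,0],[0,0,0],1]

```text
time: 16.48
tool_pos: [0.6254, 0.1959, 0.2788]
tcp_rot: [0.389, -0.59, 0.39, 0.591]
force: [0.2, 0.2, 0.0]
opening: 0.0307
```

Run:
```python
from workcell import env
from h import *
plan(env,[.6248,.1993,.0855],113.6)
o=env.observe();p,d=env.snapshot("wrist");c,T=pose(env,"wrist",o)
e=proj(c,T,[[.6214,.1978,.004]])[0];print("exp",e)
m=(p.max(2)<45).astype(np.uint8);m[270:]=0;_,l=cv2.connectedComponents(m);b=(l==l[int(e[1]),int(e[0])]).astype(np.uint8);M=cv2.moments(b,True);q=(M['m10']/M['m00'],M['m01']/M['m00']);print(q,M['m00'],cast(c,T,q,.004))
cn=max(cv2.findContours(b,0,1)[0],key=len);print(cv2.minAreaRect(np.float32(cast(c,T,cn[:,0],.004)[:,:2]*1000)))
```

```text
turn -0.4 shift [193.3  -1.2   3.4] yaw 113.2 tilt vec [ 0.   -0.02 -0.13] j6 -1.75 t 16.475 tcp [0.6254 0.1959 0.2788] open 0.0307 F [0.2 0.2 0. ]
exp [327.89183932 198.08408462]
(327.39378078817737, 196.54310344827587) 3248.0 [[0.62036591 0.19690426 0.004     ]]
((621.1090087890625, 197.25730895996094), (47.40822219848633, 47.99484634399414), 23.222427368164062)
```

Tray confirmed within 1 mm. Descend.

Call:
servo_tool:
  series:
    - [[-0.4,0,0],[25,-1,3],1]
    - [[0,0,0],[45,0,0],1]
    - [[0,0,0],[45,0,0],1]
    - [[0,0,0],[35,0,0],1]
    - [[0,0,0],[20,0,0],1]
    - [[0,0,0],[10,0,0],1]
    - [[0,0,0],[5,0,0],1]
    - [[0,0,0],[0,0,0],1]

```text
time: 17.52
tool_pos: [0.6236, 0.2021, 0.0969]
tcp_rot: [-0.386, 0.593, -0.385, -0.593]
force: [0.4, 0.2, -0.4]
opening: 0.0309
```

Call:
servo_tool:
  series:
    - [[0,0,0],[2,0,0],1]
    - [[0,0,0],[1,0,0],1]
    - [[0,0,0],[1,0,0],1]
    - [[0,0,0],[0,0,0],1]

```text
time: 18.02
tool_pos: [0.6229, 0.2019, 0.0919]
tcp_rot: [0.385, -0.593, 0.385, 0.593]
force: [-0.5, 0.5, -0.6]
opening: 0.0307
```

Call:
servo_tool:
  series:
    - [[0,0,0],[2,0,-2],1]
    - [[0,0,0],[1,0,-1],1]
    - [[0,0,0],[1,0,0],1]
    - [[0,0,0],[1,0,0],1]
    - [[0,0,0],[0,0,0],1]

```text
time: 18.65
tool_pos: [0.6242, 0.1992, 0.0869]
tcp_rot: [0.385, -0.593, 0.385, 0.593]
force: [0.1, -0.0, -1.2]
opening: 0.0306
```

Call:
servo_tool:
  series:
    - [[0,0,0],[1,0,0],1]
    - [[0,0,0],[0,0,0],1]

```text
time: 18.9
tool_pos: [0.6243, 0.1992, 0.0867]
tcp_rot: [-0.385, 0.593, -0.385, -0.593]
force: [-3.2, -0.7, 6.3]
opening: 0.031
```

Call:
servo_tool:
  series:
    - [[0,0,0],[0,0,0],0.6]
    - [[0,0,0],[0,0,0],0.5]
    - [[0,0,0],[0,0,0],0.3]
    - [[0,0,0],[0,0,0],0.3]
    - [[0,0,0],[-10,0,0],0.3]
    - [[0,0,0],[-35,0,0],0.2]
    - [[0,0,0],[-45,0,0],0]
    - [[0,0,0],[-45,0,0],0]
    - [[0,0,0],[-45,0,0],0]
    - [[0,0,0],[-25,0,0],0]
    - [[0,0,0],[0,0,0],0]

```text
time: 20.27
tool_pos: [0.6255, 0.1995, 0.2951]
tcp_rot: [-0.387, 0.594, -0.384, -0.591]
force: [-0.8, 0.3, -0.3]
opening: 0.0854
```

Run:
```python
from workcell import env
from h import *
o=env.observe();p,d=env.snapshot("wrist");cv2.imwrite("pics/w6.png",p)
c,T=pose(env,"wrist",o);print("exp",proj(c,T,[[.6212,.1975,.004],[.6212,.1975,.036]]))
plan(env,[.4425,.283,.25],70)
```

```text
exp [[324.15814281 189.23755782]
 [324.06080435 197.36928537]]
turn 43.96 shift [ 42.1 199.9  16.3] yaw 113.96 tilt vec [ 0.   -0.03  0.16] j6 -1.76 t 20.325 tcp [0.6247 0.1993 0.2925] open 0.0853 F [-0.4 -0.7 -0.8]
```

View pics/w6.png

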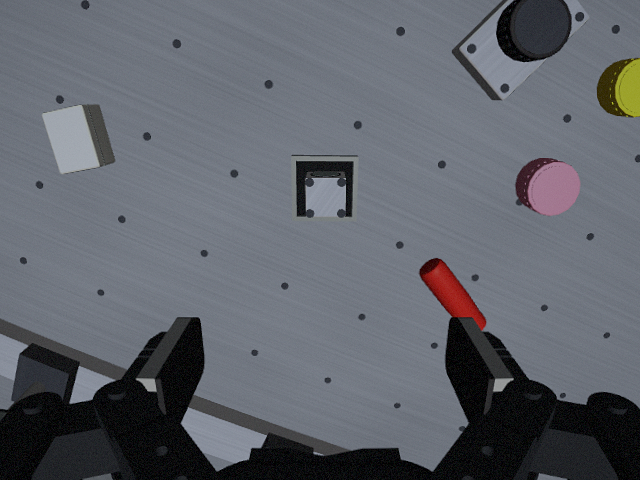

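Call:
servo_tool:
  series:
    - [[8.8,0,0],[0,0,0],0]
    - [[8.8,0,0],[0,0,0],0]
    - [[8.8,0,0],[0,0,0],0]
    - [[8.8,0,0],[0,0,0],0]
    - [[8.8,0,0],[0,20,1],0]
    - [[0,0,0],[8,40,3],0]
    - [[0,0,0],[8,40,3],0]
    - [[0,0,0],[8,40,3],0]
    - [[0,0,0],[8,40,3],0]
    - [[0,0,0],[10,20,3],0]
    - [[0,0,0],[0,0,0],0]

```text
time: 21.7
tool_pos: [0.4385, 0.2798, 0.2462]
tcp_rot: [0.577, -0.406, 0.581, 0.406]
force: [-0.8, 0.3, 0.4]
opening: 0.0855
```

Run:
```python
from workcell import env
from h import *
o=env.observe();p,d=env.snapshot("wrist");cv2.imwrite("pics/w7.png",p);c,T=pose(env,"wrist",o)
e=proj(c,T,[[.4422,.283,.05]])[0];print(e)
m=(p.max(2)<80).astype(np.uint8);m[270:]=0;m=cv2.morphologyEx(m,cv2.MORPH_OPEN,np.ones((7,7)));_,l=cv2.connectedComponents(m);b=(l==l[int(e[1]),int(e[0])]).astype(np.uint8)
cn=max(cv2.findContours(b,0,1)[0],key=len);P=np.float32(cast(c,T,cn[:,0],.05)[:,:2]*1000);x,y,r,=*cv2.minEnclosingCircle(P)[0],cv2.minEnclosingCircle(P)[1];print(x,y,r,P.min(0),P.max(0))
plan(env,[x/1000,y/1000,.101],70)
```

```text
[330.65701516 232.49513166]
441.69659423828125 284.2350158691406 24.934444427490234 [416.89917 261.03757] [466.61002 306.56482]
turn 0.03 shift [146.3  -0.4   5.3] yaw 70.03 tilt vec [ 0.   -0.12 -0.1 ] j6 -0.75 t 21.75 tcp [0.4398 0.2796 0.2473] open 0.0856 F [ 0.6  0.7 -0.5]
```

Call:
servo_tool:
  series:
    - [[0,0,0],[25,-2,5],0]
    - [[0,0,0],[40,0,0],0]
    - [[0,0,0],[35,0,0],0]
    - [[0,0,0],[20,0,0],0]
    - [[0,0,0],[10,0,0],0]
    - [[0,0,0],[0,0,0],0]

```text
time: 22.5
tool_pos: [0.4446, 0.2833, 0.1184]
tcp_rot: [0.579, -0.405, 0.58, 0.405]
force: [0.8, 0.0, -0.2]
opening: 0.0854
```

Run:
```python
from workcell import env
from h import *
plan(env,[.4433,.2835,.102],70)
```

```text
turn -0.08 shift [16.4  1.3 -0.3] yaw 69.92 tilt vec [-0.   -0.05 -0.04] j6 -0.75 t 22.5 tcp [0.4446 0.2833 0.1184] open 0.0854 F [ 0.8  0.  -0.2]
```

Call:
servo_tool:
  series:
    - [[0,0,0],[10,1,0],0]
    - [[0,0,0],[6,0,0],0.15]
    - [[0,0,0],[0,0,0],0.3]
    - [[0,0,0],[0,0,0],0.45]
    - [[0,0,0],[0,0,0],0.6]
    - [[0,0,0],[0,0,0],1]
    - [[0,0,0],[0,0,0],1]
    - [[0,0,0],[0,0,0],1]

```text
time: 23.5
tool_pos: [0.4439, 0.2844, 0.1036]
tcp_rot: [0.58, -0.405, 0.579, 0.405]
force: [-1.8, -0.9, 5.8]
opening: 0.0442
```

Call:
servo_tool:
  series:
    - [[0,0,0],[-5,0,0],1]
    - [[0,0,0],[-15,0,0],1]
    - [[0,0,0],[-25,0,0],1]
    - [[0,0,0],[-35,0,0],1]
    - [[0,0,0],[-35,0,0],1]
    - [[0,0,0],[-35,0,0],1]
    - [[0,0,0],[0,0,0],1]

```text
time: 24.38
tool_pos: [0.4451, 0.285, 0.2575]
tcp_rot: [0.582, -0.406, 0.577, 0.405]
force: [-0.1, 0.4, -1.9]
opening: 0.0444
```

Run:
```python
from workcell import env
from h import *
import pickle
plan(env,[.4543,.0023,.25],None)
o=env.observe();p,d=env.snapshot("wrist");cv2.imwrite("pics/w8.png",p);pickle.dump(o,open("pics/w8.pkl","wb"))
```

```text
turn 0 shift [   6.6 -105.5 -262.5] yaw 69.97 tilt vec [0.   0.31 0.29] j6 -0.75 t 24.375 tcp [0.4451 0.285  0.2575] open 0.0444 F [-0.1  0.4 -1.9]
```

View pics/w8.png

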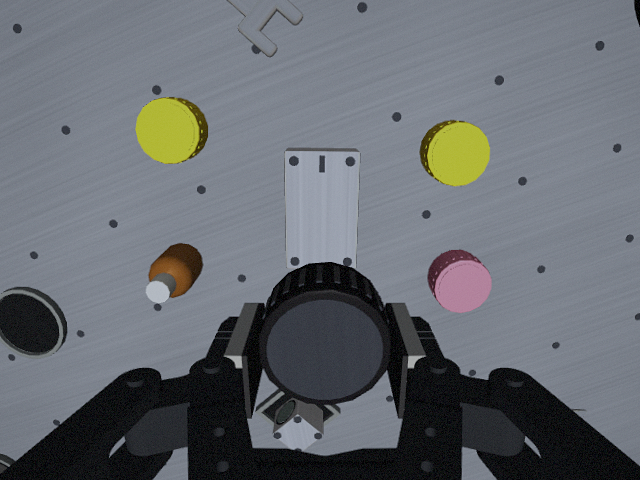

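Call:
servo_tool:
  series:
    - [[0,0,0],[0,-8,-20],1]
    - [[0,0,0],[0,-17,-43],1]
    - [[0,0,0],[0,-18,-44],1]
    - [[0,0,0],[0,-18,-44],1]
    - [[0,0,0],[0,-18,-44],1]
    - [[0,0,0],[0,-18,-44],1]
    - [[0,0,0],[0,-8,-23],1]
    - [[0,0,0],[0,0,0],1]
    - [[0,0,0],[0,0,0],1]

```text
time: 25.55
tool_pos: [0.4518, 0.0026, 0.2519]
tcp_rot: [0.579, -0.405, 0.58, 0.406]
force: [0.2, 0.5, -2.0]
opening: 0.0438
```

Run:
```python
from workcell import env
from h import *
import pickle
plan(env,[.4543,.0023,.0836],70)
o=env.observe();p,d=env.snapshot("wrist");c,T=pose(env,"wrist",o)
e=proj(c,T,[[.4543,.0023,.004]])[0];print("exp",e)
m=(p.max(2)<45).astype(np.uint8);m[int(e[1])+42:]=0;_,l=cv2.connectedComponents(m);b=(l==l[int(e[1])-8,int(e[0])]).astype(np.uint8)
cn=max(cv2.findContours(b,0,1)[0],key=len);print(cv2.boundingRect(cn),cv2.minEnclosingCircle(np.float32(cast(c,T,cn[:,0],.004)[:,:2]*1000)))
o=pickle.load(open("pics/w8.pkl","rb"));c,T=pose(env,"wrist",o)
P=cast(c,T,[(294,161),(350,161),(350,261),(295,261)],.024);print("block",P.mean(0),[(np.linalg.norm(e).round(4),(np.degrees(np.arctan2(e[1],e[0]))%180).round(1)) for e in np.roll(P,-1,0)-P])
```

```text
turn -0.05 shift [168.3  -2.7   0.6] yaw 69.95 tilt vec [-0.   0.  -0.1] j6 -1.33 t 25.55 tcp [0.4518 0.0026 0.2519] open 0.0438 F [ 0.2  0.5 -2. ]
exp [324.17765508 212.77500082]
(284, 174, 80, 77) ((454.33984375, 1.724303126335144), 30.74970054626465)
block [0.44555063 0.28534402 0.024     ] [(np.float64(0.0399), np.float64(69.9)), (np.float64(0.0763), np.float64(161.0)), (np.float64(0.0422), np.float64(69.8)), (np.float64(0.0763), np.float64(159.3))]
```

Call:
servo_tool:
  series:
    - [[0,0,0],[25,-3,0],1]
    - [[0,0,0],[45,0,0],1]
    - [[0,0,0],[40,0,0],1]
    - [[0,0,0],[30,0,0],1]
    - [[0,0,0],[15,0,0],1]
    - [[0,0,0],[5,0,0],1]
    - [[0,0,0],[0,0,0],1]

```text
time: 26.48
tool_pos: [0.4558, 0.0012, 0.0936]
tcp_rot: [0.58, -0.406, 0.579, 0.405]
force: [0.6, 0.5, -1.1]
opening: 0.0438
```

Call:
servo_tool:
  series:
    - [[0,0,0],[2,0,0],1]
    - [[0,0,0],[1,0,0],1]
    - [[0,0,0],[0,0,0],1]

```text
time: 26.85
tool_pos: [0.4554, 0.0009, 0.0902]
tcp_rot: [0.58, -0.405, 0.579, 0.405]
force: [0.4, 1.0, -2.1]
opening: 0.044
```

Call:
servo_tool:
  series:
    - [[0,0,0],[2,0,1],1]
    - [[0,0,0],[2,0,0],1]
    - [[0,0,0],[1,0,0],1]
    - [[0,0,0],[1,0,0],1]
    - [[0,0,0],[0,0,0],1]

```text
time: 27.48
tool_pos: [0.4554, 0.002, 0.0838]
tcp_rot: [0.579, -0.405, 0.579, 0.405]
force: [0.2, -0.8, -2.2]
opening: 0.0441
```

Call:
servo_tool:
  series:
    - [[0,0,0],[1,0,0],1]
    - [[0,0,0],[0,0,0],1]

```text
time: 27.72
tool_pos: [0.4556, 0.0019, 0.0836]
tcp_rot: [0.579, -0.405, 0.579, 0.405]
force: [-5.0, 1.1, 8.0]
opening: 0.044
```

Call:
servo_tool:
  series:
    - [[0,0,0],[0,0,0],0.45]
    - [[0,0,0],[0,0,0],0.3]
    - [[0,0,0],[0,0,0],0.15]
    - [[0,0,0],[0,0,0],0.15]
    - [[0,0,0],[-10,0,0],0.1]
    - [[0,0,0],[-35,0,0],0]
    - [[0,0,0],[-45,0,0],0]
    - [[0,0,0],[-45,0,0],0]
    - [[0,0,0],[-30,0,0],0]
    - [[0,0,0],[0,0,0],0]

```text
time: 28.98
tool_pos: [0.4571, 0.0018, 0.2518]
tcp_rot: [0.581, -0.407, 0.578, 0.404]
force: [-0.3, -0.2, -0.4]
opening: 0.0854
```

Run:
```python
from workcell import env
from h import *
o=env.observe();p,d=env.snapshot("wrist");cv2.imwrite("pics/w9.png",p[80:400,120:560])
c,T=pose(env,"wrist",o);print("exp",proj(c,T,[[.4543,.002,.004],[.4543,.002,.03]])-[120,80])
plan(env,[.445,.285,.20],70)
```

```text
exp [[201.92103963 123.75330094]
 [201.77969851 132.3259281 ]]
turn -0.04 shift [ 49.5 107.5 262.2] yaw 69.96 tilt vec [0.   0.05 0.19] j6 -1.33 t 29.025 tcp [0.4562 0.0019 0.2497] open 0.0854 F [-0.5  0.1 -0.8]
```

View pics/w9.png

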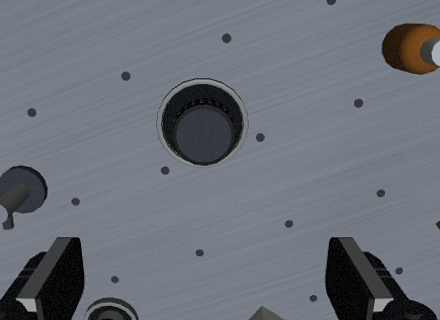

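Call:
servo_tool:
  series:
    - [[0,0,0],[0,8,20],0]
    - [[0,0,0],[0,18,44],0]
    - [[0,0,0],[0,18,44],0]
    - [[0,0,0],[0,18,44],0]
    - [[0,0,0],[0,18,44],0]
    - [[0,0,0],[0,18,44],0]
    - [[0,0,0],[0,9,22],0]
    - [[0,0,0],[20,0,0],0]
    - [[0,0,0],[30,0,0],0]
    - [[0,0,0],[0,0,0],0]

```text
time: 30.28
tool_pos: [0.4423, 0.2836, 0.1938]
tcp_rot: [0.577, -0.405, 0.582, 0.406]
force: [0.2, -0.1, 0.6]
opening: 0.0857
```

Run:
```python
from workcell import env
from h import *
o=env.observe();p,d=env.snapshot("wrist");cv2.imwrite("pics/w10.png",p)
c,T=pose(env,"wrist",o)
print(proj(c,T,[[.445,.285,.024]]))
plan(env,[.445,.285,.12],70)
```

```text
[[328.51328208 245.43111119]]
turn -0.04 shift [75.9 -1.5  1.7] yaw 69.96 tilt vec [ 0.   -0.2  -0.19] j6 -0.75 t 30.325 tcp [0.4434 0.2841 0.1959] open 0.0856 F [ 1.5 -0.3  0. ]
```

View pics/w10.png

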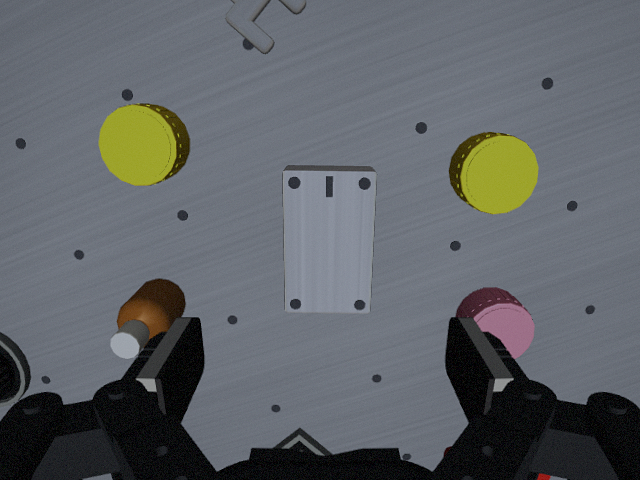

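Call:
servo_tool:
  series:
    - [[0,0,0],[25,-1.5,1.5],0]
    - [[0,0,0],[40,0,0],0]
    - [[0,0,0],[30,0,0],0]
    - [[0,0,0],[10,0,0],0]
    - [[0,0,0],[0,0,0],0]

```text
time: 30.95
tool_pos: [0.4469, 0.2857, 0.0935]
tcp_rot: [0.579, -0.405, 0.579, 0.405]
force: [0.2, 0.1, -0.0]
opening: 0.0855
```

Run:
```python
from workcell import env
from h import *
plan(env,[.445,.285,.077],70)
```

```text
turn -0.05 shift [16.5  1.6 -1.3] yaw 69.95 tilt vec [ 0. -0. -0.] j6 -0.75 t 30.95 tcp [0.4469 0.2857 0.0935] open 0.0855 F [ 0.2  0.1 -0. ]
```

Call:
servo_tool:
  series:
    - [[0,0,0],[8,1.5,-1],0]
    - [[0,0,0],[6,0,0],0.1]
    - [[0,0,0],[2,0,0],0.2]
    - [[0,0,0],[0,0,0],0.35]
    - [[0,0,0],[0,0,0],0.5]
    - [[0,0,0],[0,0,0],1]
    - [[0,0,0],[0,0,0],1]
    - [[0,0,0],[0,0,0],1]

```text
time: 31.95
tool_pos: [0.4452, 0.2854, 0.0773]
tcp_rot: [0.58, -0.405, 0.579, 0.405]
force: [-1.4, -0.3, 4.7]
opening: 0.0526
```

Call:
servo_tool:
  series:
    - [[0,0,0],[-4,0,0],1]
    - [[0,0,0],[-10,0,0],1]
    - [[0,0,0],[-20,0,0],1]
    - [[0,0,0],[-30,0,0],1]
    - [[0,0,0],[-35,0,0],1]
    - [[0,0,0],[-30,0,0],1]
    - [[0,0,0],[0,0,0],1]

```text
time: 32.83
tool_pos: [0.4464, 0.286, 0.2092]
tcp_rot: [0.581, -0.406, 0.577, 0.405]
force: [0.1, 0.3, -2.5]
opening: 0.0527
```

Run:
```python
from workcell import env
from h import *
plan(env,[.4567,-.339,.2],None)
p,d=env.snapshot("wrist");cv2.imwrite("pics/w11.png",p)
```

```text
turn 0 shift [   7.5 -223.8 -583.7] yaw 69.96 tilt vec [-0.    0.25  0.23] j6 -0.75 t 32.825 tcp [0.4464 0.286  0.2092] open 0.0527 F [ 0.1  0.3 -2.5]
```

View pics/w11.png

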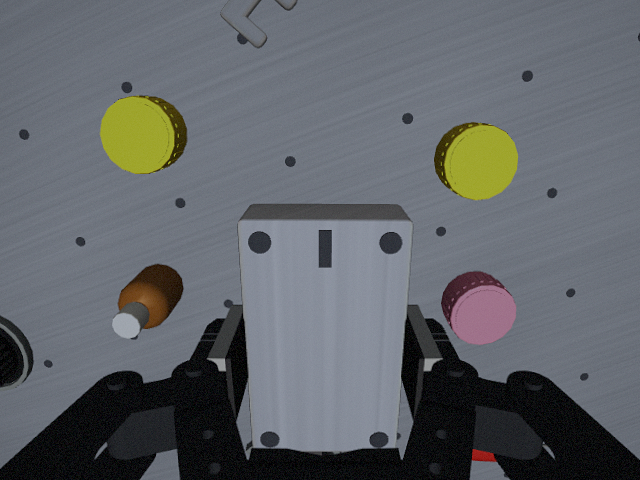

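Call:
servo_tool:
  series:
    - [[0,0,0],[0,-7,-19],1]
    - [[0,0,0],[0,-13,-35],1]
    - [[0,0,0],[0,-17,-44],1]
    - [[0,0,0],[0,-17,-44],1]
    - [[0,0,0],[0,-17,-44],1]
    - [[0,0,0],[0,-17,-44],1]
    - [[0,0,0],[0,-17,-44],1]
    - [[0,0,0],[0,-17,-44],1]
    - [[0,0,0],[0,-17,-44],1]
    - [[0,0,0],[0,-17,-44],1]
    - [[0,0,0],[0,-17,-44],1]
    - [[0,0,0],[0,-17,-44],1]

```text
time: 34.38
tool_pos: [0.4523, -0.2455, 0.2039]
tcp_rot: [0.579, -0.404, 0.58, 0.406]
force: [1.4, 0.4, -2.1]
opening: 0.0528
```

Call:
servo_tool:
  series:
    - [[0,0,0],[0,-17,-44],1]
    - [[0,0,0],[0,-14,-36],1]
    - [[0,0,0],[0,-4,-10],1]
    - [[5,0,0],[0,0,0],1]
    - [[8,0,0],[0,0,0],1]
    - [[10,0,0],[0,0,0],1]
    - [[10,0,0],[0,0,0],1]
    - [[10,0,0],[0,0,0],1]
    - [[10,0,0],[0,0,0],1]
    - [[10,0,0],[0,0,0],1]
    - [[10,0,0],[0,0,0],1]
    - [[10,0,0],[0,0,0],1]

```text
time: 35.88
tool_pos: [0.4551, -0.3395, 0.2043]
tcp_rot: [0.701, 0.083, 0.703, -0.082]
force: [0.2, 0.3, -3.1]
opening: 0.0527
```

Call:
servo_tool:
  series:
    - [[10,0,0],[0,0,0],1]
    - [[10,0,0],[0,0,0],1]
    - [[10,0,0],[0,0,0],1]
    - [[10,0,0],[0,0,0],1]
    - [[9,0,0],[0,0,0],1]
    - [[6,0,0],[0,0,0],1]
    - [[0,0,0],[0,0,0],1]
    - [[0,0,0],[0,0,0],1]

```text
time: 36.88
tool_pos: [0.4557, -0.34, 0.2051]
tcp_rot: [0.586, 0.395, 0.587, -0.395]
force: [-0.2, 0.0, -1.4]
opening: 0.0522
```

Run:
```python
from workcell import env
from h import *
plan(env,[.4567,-.339,.0813],-68.2)
o=env.observe();p,d=env.snapshot("wrist");c,T=pose(env,"wrist",o);cv2.imwrite("pics/w12.png",p)
print("exp",proj(c,T,[[.4567,-.339,.004]]))
t,d=env.snapshot("top");cv2.imwrite("pics/top1.png",t)
```

```text
turn 0.31 shift [123.8   1.4  -0.4] yaw -67.89 tilt vec [-0.   -0.07  0.03] j6 0.45 t 36.875 tcp [ 0.4557 -0.34    0.2051] open 0.0522 F [-0.2  0.  -1.4]
exp [[324.78647826 224.70381984]]
```

View pics/w12.png

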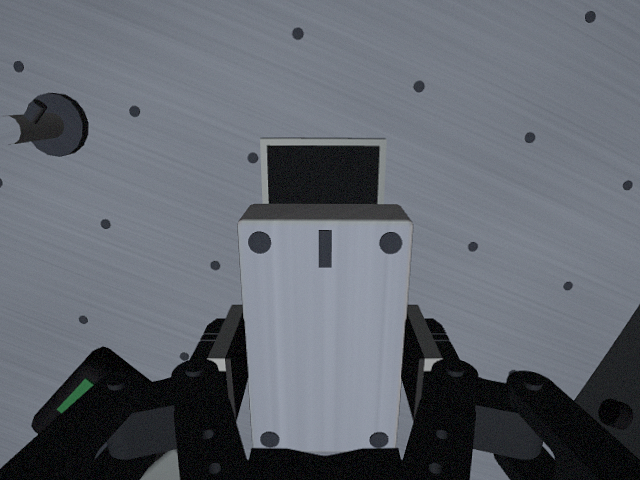

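Run:
```python
from workcell import env
from h import *
o=env.observe();c,T=pose(env,"wrist",o);M=Rq(o["tcp_rot"]);f=lambda uv,z:((cast(c,T,uv,z)-o["tool_pos"])@M*1000).round(1)
print("pocket far corners (expect y -53, z -+35)",f([(268,146),(380,146)],.006))
print("block holes (half 38 x 20.5)",f([(259,242),(391,242),(379,439),(270,439)],.152),f([(259,242),(391,242),(379,439),(270,439)],.152).mean(0))
```

```text
pocket far corners (expect y -53, z -+35) [[199.5  53.3 -36. ]
 [199.5  53.3  34.4]]
block holes (half 38 x 20.5) [[ 53.5  37.8 -21. ]
 [ 53.5  37.8  20. ]
 [ 53.5 -39.5  19.7]
 [ 53.6 -39.5 -21. ]] [53.525 -0.85  -0.575]
```

Call:
servo_tool:
  series:
    - [[0,0,0],[20,1,0],1]
    - [[0,0,0],[35,0,0],1]
    - [[0,0,0],[30,0,0],1]
    - [[0,0,0],[15,0,0],1]
    - [[0,0,0],[8,0,0],1]
    - [[0,0,0],[4,0,0],1]
    - [[0,0,0],[0,0,0],1]

```text
time: 37.85
tool_pos: [0.4575, -0.3405, 0.0946]
tcp_rot: [0.586, 0.396, 0.586, -0.396]
force: [0.9, -0.0, -1.3]
opening: 0.0525
```

Call:
servo_tool:
  series:
    - [[0,0,0],[2,0,0],1]
    - [[0,0,0],[1,0,0],1]
    - [[0,0,0],[0,0,0],1]

```text
time: 38.22
tool_pos: [0.4571, -0.3402, 0.091]
tcp_rot: [0.586, 0.396, 0.586, -0.396]
force: [0.2, -0.9, -2.4]
opening: 0.0524
```

Call:
servo_tool:
  series:
    - [[0,0,0],[2,0,0],1]
    - [[0,0,0],[2,0,0],1]
    - [[0,0,0],[2,0,0],1]
    - [[0,0,0],[1,0,0],1]
    - [[0,0,0],[1,0,0],1]
    - [[0,0,0],[0,0,0],1]

```text
time: 38.98
tool_pos: [0.457, -0.3401, 0.0828]
tcp_rot: [0.586, 0.396, 0.586, -0.396]
force: [-1.5, 0.2, -2.8]
opening: 0.0527
```

Call:
servo_tool:
  series:
    - [[0,0,0],[1,0,0],1]
    - [[0,0,0],[0,0,0],1]

```text
time: 39.22
tool_pos: [0.4571, -0.3401, 0.0818]
tcp_rot: [0.586, 0.396, 0.586, -0.396]
force: [0.5, -0.6, -1.9]
opening: 0.0525
```

Call:
servo_tool:
  series:
    - [[0,0,0],[1,0,0],1]
    - [[0,0,0],[0,0,0],1]

```text
time: 39.48
tool_pos: [0.4572, -0.3402, 0.0813]
tcp_rot: [0.586, 0.396, 0.586, -0.396]
force: [-1.9, 2.0, 3.0]
opening: 0.053
```

Contact at the expected height. Release and retract.

Call:
servo_tool:
  series:
    - [[0,0,0],[0,0,0],0.35]
    - [[0,0,0],[0,0,0],0.2]
    - [[0,0,0],[0,0,0],0.05]
    - [[0,0,0],[0,0,0],0.05]
    - [[0,0,0],[-10,0,0],0]
    - [[0,0,0],[-30,0,0],0]
    - [[0,0,0],[-45,0,0],0]
    - [[0,0,0],[-45,0,0],0]
    - [[0,0,0],[-45,0,0],0]
    - [[0,0,0],[-45,0,0],0]
    - [[0,0,0],[0,0,0],0]

```text
time: 40.85
tool_pos: [0.4586, -0.3415, 0.3072]
tcp_rot: [0.589, 0.395, 0.583, -0.396]
force: [0.1, -0.5, -0.0]
opening: 0.0857
```

Run:
```python
from workcell import env
from h import *
plan(env,[.27,-.53,.3])
o=env.observe();p,d=env.snapshot("wrist");t,dt=env.snapshot("top")
c,T=pose(env,"top");a=cv2.imread("pics/top0.png")
def crop(u,v,r=40):return cv2.resize(t[v-r:v+r,u-r:u+r],(190,190),interpolation=2)
cv2.imwrite("pics/fin.png",np.vstack([cv2.resize(p,(760,380)),np.hstack([crop(400,186),crop(245,177),crop(334,253),crop(408,253)])]))
c,T=pose(env,"wrist",o);print("block exp in fin px",proj(c,T,[[.4567,-.339,.028]])*[760/640,380/480])
```

```text
turn 0 shift [   7.1 -245.5  104.2] yaw -68.04 tilt vec [ 0.    0.5  -0.25] j6 0.46 t 40.85 tcp [ 0.4586 -0.3415  0.3072] open 0.0857 F [ 0.1 -0.5 -0. ]
block exp in fin px [[378.25248718 161.0402509 ]]
```

View pics/fin.png

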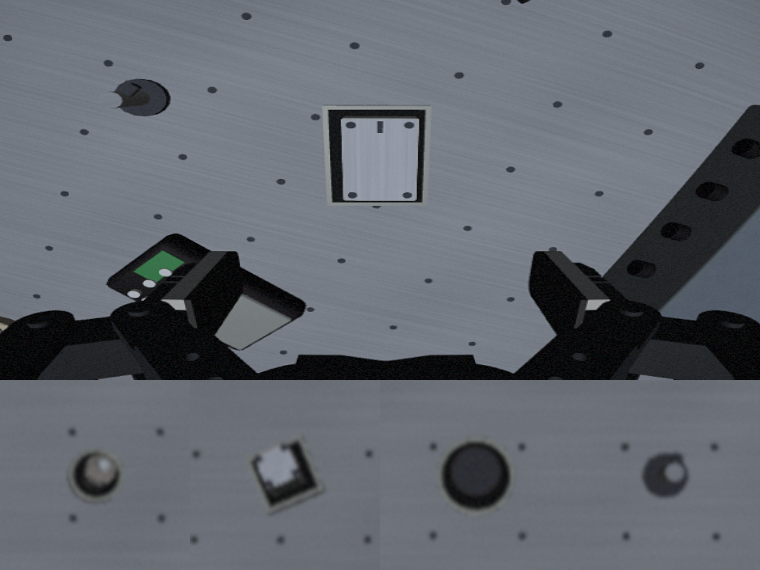

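```bash
python3 -c "
from workcell import env
print(env.finish_job())"
```

```text
the job is handed in; nothing more can be done
None
```

I took the stack apart from the top down. The objective, filter cube, lens mount and oblong block each went into their own tray, were let go, and the job was handed in at about 41 s. Each part was lowered in 1–2 mm steps until the wrist force showed it touching the tray floor, at 3–8 N.

**Placing:** wrist pictures after each release showed all four parts upright and within about 2 mm of their tray centres. The last top view still showed the objective, cube and mount in their trays, and the gripper was clear of everything.

**Bystanders:** the last pictures showed the post foot standing. I did not look at the bottle again after lifting the block. It was standing then, and the arm then carried the block over it with about 60 mm or more to spare.

**Disagreements:**
- When I gripped the cube, the measured tool position was 3–4 mm off what I had commanded. I allowed for this when placing it.
- The opening read 1–2 mm less than the known width of each part.

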